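# Release the safety catch of the battery cabinet and open its door

## Task

The door of the small green cabinet on the desk stands ajar on its safety catch, whose yellow tab sits just inside the gap at the top of the door. Reach down into the gap, press the yellow tab, and while it is held down pull the door wide open (well past 60 degrees) so that the spare battery packs can be reached, then leave it standing open. Leave the orange cabinet's door as it is.

Things in the scene. Friction and masses are not known exactly. Their poses are not given: they have to be found in the camera images.
- green_cabinet: Fixed cabinet, all green (top, sides, door), 150 deep, 230 wide, 190 mm high, front to the robot; origin under its centre, x pointing to its back. Door: upright panel 212 wide, 12 thick, top edge 186 mm above the desk, hinged at its left (+y) end as the robot sees it; the right end swings towards the robot, clockwise from above. Small knob low on its outer face.
- green_door (a joint): Door's opening angle, rad: 0 shut, grows as it opens, end stop 1.75. Starts ajar (0.25 to 0.28); the catch stops it at about 0.3 unless the yellow tab is held down as it passes that angle. Beyond, it swings freely with light friction (0.06 N m) and stays where it is left.
- green_catch (a joint): How far the yellow tab is pressed down, m: 0 at rest, end stop 0.020. The catch is free from 0.009; 0.012 to 0.017 is a good depth. A spring pushes it back up: 2 N at rest, 5 N at 0.012, 7 N at the stop.
- green_tab (a point): Press point: middle of the yellow tab's top, 166 mm above the desk, 26 mm behind the door's inner face. The tab (34 mm along the door, 44 mm across) rides on the door and slides straight down. The gap above it, from door to cabinet top, is about 45 mm; a finger let down here and moved towards the robot bears on the door and draws it open. Axes: x into the cabinet, y along the door to its hinge, z up.
- green_hinge (a point): On the vertical hinge line of the green door, 186 mm above the desk; same axes as green_tab, which lies 24 mm along x and -170 mm along y from here.
- orange_tab (a point): The same point on the yellow tab of the other cabinet, which is all orange but otherwise of the same build and size, its door also ajar on its catch. To be left alone.

How it is judged:
On the way:
1. the green cabinet's yellow tab is pressed down by 9 mm or more while its door is still ajar on the catch (under 0.4 rad) (value of joint green_catch above 0.009 m and value of joint green_door below 0.4 rad), for 0.1 s.
At the end, for the whole second after the job is handed in: The green door stands still, open by more than 1.05 rad (60 degrees), its yellow tab let go (sprung back to within 4 mm), and the orange cabinet's tab and door are within 30 mm of where they started (value of joint green_door above 1.05 rad and value of joint green_catch below 0.004 m and velocity of joint green_door between -0.05 and 0.05 rad/s and distance of orange_tab from where it was at the start of the episode below 0.03 m); the robot touches nothing.
It fails at once if the orange cabinet's door is moved (its tab by more than 30 mm) (distance of orange_tab from where it was at the start of the episode above 0.03 m).
It also fails if it takes over 38 s, if anything falls off the work surface, if the arm or the gripper's body presses on something with over 40 N, if the wrist force passes 120 N, or if a joint passes its speed limit or range.

## Robot

A 6-joint arm with a two-finger parallel gripper is mounted at the origin on the work surface. World frame = base frame: x ahead of the robot, y to its left, z up, the work surface at z = 0. Lengths are in m, angles in rad, forces in N, time in s.
With the tool pointing down it reaches from about 0.375 to 0.925 m from the base axis. Payload 5.7 kg.
Tool frame: the origin (TCP) lies midway between the tips of the shut fingers; the grasp point (between the pads) lies 19 mm behind it; z points along the fingers, x is the direction in which the jaws open and shut, and the axes are right-handed (so a half turn about z gives the same grasp; the last joint's range is limited). The gripper opens to 88 mm and grips with 3 to 60 N. Pads are 20 mm wide; open, the fingers measure 115 mm over their backs; the gripper's body (75 mm by 178 mm) begins 61 mm behind the grasp point.
Start: joints at [-1.376, 0.359, 1.51, -0, 1.272, -0.115], TCP at [0.183, -0.571, 0.223] pointing down, gripper open.
Joint ranges: [-2.97, 2.97], [-1.01, 2.36], [0.21, 2.38], [-0.96, 4.11], [0.2, 2.71], [-2.98, 2.98]. Speed limits (rad/s): [2.39, 2.39, 3.14, 3.14, 3.14, 3.14].

## Interface

Orientations are given as a unit quaternion [x, y, z, w].
In Python, from bench import move_ptp, servo_line, goto_joints, move_gripper, sleep, inverse_kinematics, capture, PlanningError, close_job, spot_in, silhouettes, current_clock, current_joint_pos, current_qvel, current_joint_torque, current_position, current_orientation, current_force, current_torque, current_finger_gap gives the robot as it stands. Calls block until the motion is done:
- move_ptp(position, orientation): joint-space move of the TCP to a pose.
- servo_line(position, orientation=None, rate=0.15, contact_N=None): straight line of the TCP; orientation=None keeps the orientation; rate is the mean speed in m/s. With contact_N (N) it stops when the force on the tool has changed by that much, and returns True; else False.
- goto_joints(angles): joint-space move.
- move_gripper(opening): finger opening in m; the grip force is fixed at half the most; returns when the fingers have stopped.
- sleep(seconds).
- inverse_kinematics(position, orientation): joint angles nearest the present ones, or None.
- capture(name): name is "side" or "top"; returns a dict with "image" (480x640x3 uint8, blue, green, red), "range_z" (480x640 float32, m along the optical axis (not along the pixel's ray), 0 where there is no reading), "intrinsics" (3x3 intrinsics, pixels), "R" (3x3) and "t" (3): a world point X has camera coordinates R X + t. Camera axes: x right, y down, z forward; pixel columns grow to the right and rows downward; lengths in m; the calibration is good to about 2 mm. A picture is of the moment at which its call begins.
A pose or a line that the arm cannot do raises PlanningError and nothing moves.
- close_job(): hands the job in, once; it reports no verdict.
Trained networks look in the newest picture that a camera, given by its name, has taken for a name from the list of things; names that differ only in an ending like _2 or _b are one class to them, and where a whole thing is asked for, a point or a joint stands for the part that bears it (a point fixed in the world has none). Each returns a list of dicts, best first, with "conf" (0 to 1); they miss things now and then, are a little off and sometimes report something else, mostly with a low value. They report only what shows in the picture. A call takes as long as a camera call.
- spot_in(camera, query): "xy" ([column, row] in pixels, amid what is visible of it).
- silhouettes(camera, query): "region" (480x640 bool, what is visible of it) and "xy" ([column, row] in pixels, amid what is visible of it).
Readings, each from a call of its own:
- current_clock(): time.
- current_joint_pos(): joint angles.
- current_qvel(): joint speeds.
- current_joint_torque(): joint torques, N m.
- current_position(): TCP position.
- current_orientation(): TCP orientation.
- current_force(): force on the tool from outside, world axes, zero at the start.
- current_torque(): the same for the moment, N m.
- current_finger_gap(): finger opening in m.
Only numpy, scipy, OpenCV 4.12 (cv2) and the standard library are available. Lean on these libraries where they do the work, as an engineer would, in place of code of your own. Each camera call takes 0.05 s, during which the arm holds its last target.

## Working session

There is one attempt and no reset: what is moved stays moved. The work goes in short steps, each a Python script; the robot and the scene stay as the last script left them, time stands still between calls to the robot, and variables do not carry over. Pictures are saved under pics/ and viewed, and the job is handed in when it is done.

```bash
mkdir -p pics; ls
python3 - <<'E'
from bench import *
import cv2,numpy as np,pickle
print(current_clock(),current_position(),current_orientation(),current_finger_gap())
for c in ['side','top']:
    d=capture(c); cv2.imwrite(f'pics/{c}0.png',d['image']); pickle.dump(d,open(f'{c}0.pkl','wb'))
    print(c,d['R'],d['t'],d['intrinsics'])
    for q in ['green_tab','orange_tab','green_cabinet','green_hinge']:
        for r in spot_in(c,q)[:3]:
            u,v=r['xy'];z=d['range_z'][int(round(v)),int(round(u))]
            p=d['R'].T@(z*np.linalg.inv(d['intrinsics'])@[u,v,1]-d['t'])
            print(q,r['conf'],r['xy'],z,p.round(4))
print(current_clock())
E
```

```text
pics
0.0 [ 0.18278986 -0.57076204  0.22179572] [ 8.07743007e-01 -5.89534041e-01 -6.86527279e-04 -6.14174795e-04] 0.08785173463281624
side [[-0.8530222  -0.52165065 -0.01528809]
 [-0.37638544  0.63524361 -0.67438828]
 [ 0.36150675 -0.56951396 -0.73821861]] [0.56063917 0.3320717  0.55911804] [[446.45123848   0.         323.30011912]
 [  0.         446.45123848 249.44086234]
 [  0.           0.           1.        ]]
green_tab 0.58 [420.7, 161.6] 0.7860552 [ 0.5972 -0.2354  0.1667]
orange_tab 0.79 [290.6, 289.5] 0.6008145 [0.6355 0.115  0.1661]
orange_tab 0.37 [362.5, 194.3] 0.69447637 [ 0.6324 -0.0819  0.1895]
green_cabinet 0.84 [364.7, 194.3] 0.6938038 [ 0.6293 -0.0832  0.1899]
green_hinge 0.8 [406.6, 210.5] 0.77435 [ 0.5832 -0.1593  0.117 ]
top [[-0.01180586 -0.99992494  0.00327572]
 [-0.98678616  0.01112118 -0.1616459 ]
 [ 0.16159734 -0.0051408  -0.98684339]] [0.0315646  0.66552978 1.14496379] [[583.04121365   0.         316.58011028]
 [  0.         583.04121365 238.36746318]
 [  0.           0.           1.        ]]
green_tab 0.59 [461.6, 263.5] 1.0786502 [ 0.5973 -0.2433  0.1663]
orange_tab 0.56 [267.1, 248.6] 1.0813671 [0.6292 0.1165 0.1669]
green_cabinet 0.61 [425.6, 224.5] 1.0669477 [ 0.6672 -0.1752  0.1892]
green_hinge 0.6 [434.4, 271.3] 1.057228 [ 0.5815 -0.1884  0.1851]
0.5
```

View pics/top0.png

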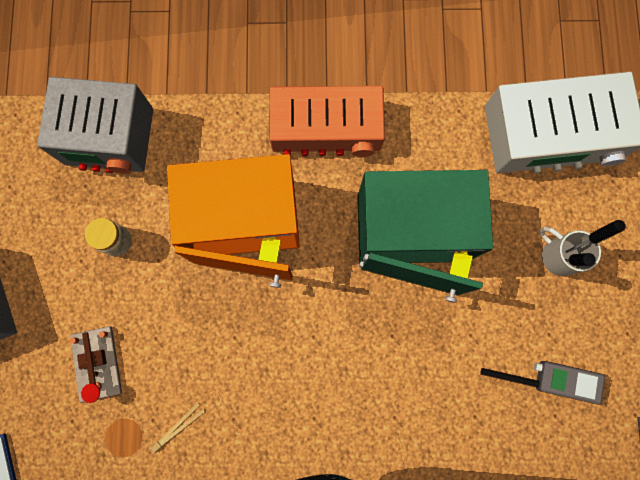

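View pics/side0.png

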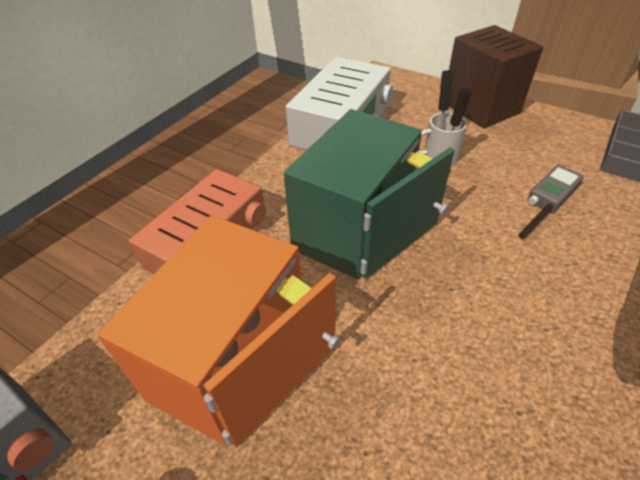

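The top view shows the green tab at about (461,263), the door running from (365,260) to (480,288), and the orange cabinet well to the left. The side view has the tab at (420,160). Both cameras agree to within about 8 mm. Next I'll fit the tab and door line from depth.

```bash
cat > fit.py <<'E'
import cv2,numpy as np,pickle
def cloud(d):
    v,u=np.mgrid[:480,:640]; z=d['range_z']
    c=np.stack([(u-d['intrinsics'][0,2])/d['intrinsics'][0,0]*z,(v-d['intrinsics'][1,2])/d['intrinsics'][1,1]*z,z],-1)
    return (c-d['t'])@d['R']
def run():
  for c in ['top','side']:
    d=pickle.load(open(c+'0.pkl','rb')); P=cloud(d); h=cv2.cvtColor(d['image'],cv2.COLOR_BGR2HSV)
    reg=(P[...,1]<-0.03)&(P[...,1]>-.33)&(d['range_z']>0)
    y=reg&(h[...,0]>22)&(h[...,0]<35)&(h[...,1]>150)&(abs(P[...,2]-.166)<.006)
    r=cv2.minAreaRect((P[y][:,:2]*1000).astype(np.float32)); print(c,'tab',y.sum(),P[y].mean(0),r, cv2.boxPoints(r).round(1).tolist())
    g=reg&(h[...,0]>60)&(h[...,0]<95)&(P[...,2]>.18)&(P[...,2]<.2)
    n,l,s,_=cv2.connectedComponentsWithStats(g.astype(np.uint8))
    for i in range(1,n):
        if s[i,4]>60:
            q=P[l==i]; r=cv2.minAreaRect((q[:,:2]*1000).astype(np.float32)); print(c,'green',s[i,4],q.mean(0),r,cv2.boxPoints(r).round(1).tolist())
run()
E
python3 fit.py
```

```text
top tab 434 [ 0.59577387 -0.24131161  0.16601393] ((597.2025146484375, -241.731201171875), (34.41126251220703, 47.28146743774414), 75.99879455566406) [[570.0999755859375, -252.6999969482422], [616.0, -264.1000061035156], [624.2999877929688, -230.8000030517578], [578.4000244140625, -219.3000030517578]]
top green 9951 [ 0.69313845 -0.1794664   0.19002401] ((694.7562255859375, -180.56277465820312), (149.8179931640625, 230.55642700195312), 0.3186120092868805) [[619.2000122070312, -65.69999694824219], [620.5, -296.29998779296875], [770.2999877929688, -295.3999938964844], [769.0, -64.9000015258789]]
top green 769 [ 0.58322954 -0.16974284  0.18587314] ((583.28955078125, -171.29946899414062), (210.72357177734375, 12.516277313232422), 74.15996551513672) [[548.5, -271.0], [560.5999755859375, -274.3999938964844], [618.0999755859375, -71.5999984741211], [606.0, -68.19999694824219]]
side tab 65 [ 0.61362553 -0.238521    0.16623583] ((608.6852416992188, -240.34251403808594), (32.58143997192383, 24.216127395629883), 87.53962707519531) [[595.9000244140625, -256.1000061035156], [620.0999755859375, -257.1000061035156], [621.5, -224.60000610351562], [597.2999877929688, -223.5]]
side green 7816 [ 0.68343568 -0.16229268  0.18980455] ((662.68505859375, -179.96786499023438), (216.5043182373047, 231.78903198242188), 0.2017318159341812) [[554.0, -64.5], [554.7999877929688, -296.20001220703125], [771.2999877929688, -295.5], [770.5, -63.70000076293945]]
```

Everything fits: tab 34×47 mm at z 0.166, door 211×12.5 mm at z 0.186, tab 26.3 mm behind the door's inner face. That puts the door angle at about 0.28 rad. Next I'll check the IK over the whole arc.

```bash
cat > h.py <<'E'
import numpy as np
from scipy.spatial.transform import Rotation as R
from bench import *
HINGE=np.array([0.6205,-0.0716]); CY=np.deg2rad(0.3)
def pose(th,x=.018,y=-.171,z=.152,flip=1):
    a=CY-th; X=np.array([np.cos(a),np.sin(a)]); Y=np.array([-X[1],X[0]])
    p=HINGE+x*X+y*Y; tx=np.r_[flip*Y,0]; tz=np.array([0,0,-1.]); 
    return [*p,z], R.from_matrix(np.stack([tx,np.cross(tz,tx),tz],1)).as_quat()
E
python3 - <<'E'
from h import *
for f in (1,-1):
  for th in (.276,.6,1.0,1.45):
    for z in(.152,.3):
        p,q=pose(th,z=z,flip=f); j=inverse_kinematics(p,q); print(f,th,z,np.round(p,3),None if j is None else np.round(j,2))
E
```

```text
1 0.276 0.152 [ 0.592 -0.241  0.152] [-0.49  0.48  1.5  -0.    1.16 -1.79]
1 0.276 0.3 [ 0.592 -0.241  0.3  ] [-0.49  0.36  1.31 -0.    1.47 -1.79]
1 0.6 0.152 [ 0.54  -0.223  0.152] [-0.51  0.41  1.63 -0.    1.11 -1.49]
1 0.6 0.3 [ 0.54  -0.223  0.3  ] [-0.51  0.28  1.44 -0.    1.43 -1.49]
1 1.0 0.152 [ 0.487 -0.18   0.152] [-0.49  0.32  1.77 -0.    1.05 -1.06]
1 1.0 0.3 [ 0.487 -0.18   0.3  ] [-0.49  0.18  1.57 -0.    1.39 -1.06]
1 1.45 0.152 [ 0.453 -0.111  0.152] [-0.39  0.25  1.88 -0.    1.01 -0.51]
1 1.45 0.3 [ 0.453 -0.111  0.3  ] [-0.39  0.09  1.67 -0.    1.38 -0.51]
-1 0.276 0.152 [ 0.592 -0.241  0.152] [-0.49  0.48  1.5  -0.    1.16  1.35]
-1 0.276 0.3 [ 0.592 -0.241  0.3  ] [-0.49  0.36  1.31 -0.    1.47  1.35]
-1 0.6 0.152 [ 0.54  -0.223  0.152] [-0.51  0.41  1.63 -0.    1.11  1.65]
-1 0.6 0.3 [ 0.54  -0.223  0.3  ] [-0.51  0.28  1.44 -0.    1.43  1.65]
-1 1.0 0.152 [ 0.487 -0.18   0.152] [-0.49  0.32  1.77 -0.    1.05  2.08]
-1 1.0 0.3 [ 0.487 -0.18   0.3  ] [-0.49  0.18  1.57 -0.    1.39  2.08]
-1 1.45 0.152 [ 0.453 -0.111  0.152] [-0.39  0.25  1.88 -0.    1.01  2.63]
-1 1.45 0.3 [ 0.453 -0.111  0.3  ] [-0.39  0.09  1.67 -0.    1.38  2.63]
```

```bash
python3 - <<'E'
from h import *
import cv2,pickle
move_gripper(0.0)
p=current_position(); servo_line([p[0],p[1],.30],rate=.2)
move_ptp(*pose(.276,z=.30))
p,q=pose(.276,z=.205); servo_line(p,q,rate=.15)
print(current_clock(),current_position(),p,current_force(),current_finger_gap())
for c in('top','side'):
    cv2.imwrite(f'pics/{c}1.png',capture(c)['image'])
E
python3 -c "
import cv2,numpy as np
a=cv2.imread('pics/top1.png')[180:340,330:530];b=cv2.imread('pics/side1.png')[80:240,320:520]
cv2.imwrite('pics/c1.png',cv2.resize(np.hstack([a,b]),None,fx=2,fy=2))"
```

```text
5.0583 [ 0.59256801 -0.24174711  0.20581407] [np.float64(0.5921072276698638), np.float64(-0.24118434620981105), 0.205] [ 1.27509024  0.1236977  -0.00202021] 0.0006542218653878036
```

View pics/c1.png

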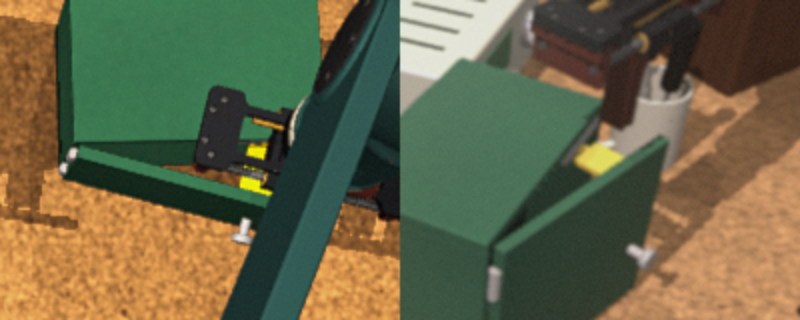

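The finger hangs over the gap, above the tab at about (600,155) in the right-hand crop, and it isn't touching anything. Pressing now.

Run:
```python
from h import *
f0=current_force()
p,q=pose(.276,z=.172); print(servo_line(p,q,rate=.08,contact_N=8), current_position(),(current_force()-f0).round(2))
for z in (.160,.152):
    p,q=pose(.276,z=z); print(servo_line(p,q,rate=.05,contact_N=15), current_position(),(current_force()-f0).round(2))
print(current_clock())
```

```text
False [ 0.59193775 -0.24106779  0.17160244] [-0.36  0.26 -0.58]
False [ 0.59220934 -0.24154341  0.16020326] [-0.85 -1.23  2.17]
False [ 0.59224849 -0.2416072   0.15231161] [-1.32 -1.97  4.39]
6.4167
```

The force rises like the spring should: about 5 N at roughly 14 mm. Pulling along the arc.

Run:
```python
from h import *
sleep(.15)
for th in np.r_[np.arange(.34,.71,.06),np.arange(.8,1.46,.1)]:
    p,q=pose(th,z=.152); s=servo_line(p,q,rate=.06,contact_N=20)
    print(round(th,2),s,round(current_clock(),2),np.round(current_position(),3),np.round(current_force(),1))
    if s: break
```

```text
0.34 False 6.9 [ 0.581 -0.239  0.153] [-0.2 -1.1  4.2]
0.4 False 7.22 [ 0.571 -0.236  0.153] [ 0.  -1.9  5.2]
0.46 False 7.55 [ 0.561 -0.233  0.153] [-0.7 -0.7  6.3]
0.52 False 7.88 [ 0.552 -0.229  0.153] [-0.2 -0.5  5.8]
0.58 False 8.2 [ 0.543 -0.225  0.152] [0.1 0.  5.7]
0.64 False 8.53 [ 0.534 -0.219  0.153] [-0.5  0.5  5.3]
0.7 False 8.85 [ 0.525 -0.214  0.152] [-0.1  0.2  5. ]
0.8 False 9.28 [ 0.511 -0.204  0.153] [0.7 0.9 5.2]
0.9 False 9.72 [ 0.499 -0.192  0.153] [0.9 0.9 5.4]
1.0 False 10.15 [ 0.487 -0.179  0.153] [0.6 1.6 4.2]
1.1 False 10.58 [ 0.477 -0.165  0.153] [1.2 1.6 5.1]
1.2 False 11.02 [ 0.469 -0.151  0.153] [1.4 0.  5.8]
1.3 False 11.45 [ 0.462 -0.135  0.153] [1.6 0.9 5.3]
1.4 False 11.88 [ 0.456 -0.119  0.153] [1.9 0.4 5.4]
```

The tab's spring force held throughout, so the door came along. Lifting off and checking.

```bash
python3 - <<'E'
from h import *
import cv2,pickle
sleep(.3)
p,q=pose(1.4,x=.022,z=.152); servo_line(p,q,rate=.03)
p,q=pose(1.4,x=.022,z=.30); servo_line(p,q,rate=.08)
move_ptp([.25,-.5,.35],q)
sleep(.3)
for c in('top','side'):
    d=capture(c);pickle.dump(d,open(c+'0.pkl','wb')); cv2.imwrite(f'pics/{c}2.png',d['image'])
print(current_clock(),current_position(),current_force())
E
sed -i 's/>.18)&/>.178)\&/' fit.py; python3 fit.py
python3 -c "
import cv2,numpy as np
cv2.imwrite('pics/c2.png',cv2.resize(np.hstack([cv2.imread('pics/top2.png'),cv2.imread('pics/side2.png')]),(800,300)))"
```

```text
16.4583 [ 0.25034579 -0.49973379  0.35003345] [0.07254338 0.50445019 0.43416271]
top tab 509 [ 0.45825283 -0.13043107  0.1663726 ] ((459.09869384765625, -135.4102783203125), (33.71954345703125, 63.62709045410156), 10.973981857299805) [[436.5, -107.4000015258789], [448.6000061035156, -169.89999389648438], [481.70001220703125, -163.39999389648438], [469.6000061035156, -101.0]]
top green 10731 [ 0.68008211 -0.17238192  0.18976071] ((590.7338256835938, -178.0455322265625), (358.0592346191406, 236.9510498046875), 0.3997367322444916) [[410.8999938964844, -60.79999923706055], [412.5, -297.79998779296875], [770.5999755859375, -295.29998779296875], [768.9000244140625, -58.29999923706055]]
side tab 9 [ 0.4668639  -0.16406233  0.16671165] ((466.7022705078125, -164.48223876953125), (7.247451305389404, 4.436670303344727), 1.9939755201339722) [[463.0, -162.39999389648438], [463.20001220703125, -166.8000030517578], [470.3999938964844, -166.60000610351562], [470.20001220703125, -162.10000610351562]]
side green 8297 [ 0.67033526 -0.15179883  0.18936924] ((593.5545654296875, -173.70559692382812), (232.31463623046875, 363.8273010253906), 87.67668151855469) [[407.1000061035156, -282.3999938964844], [770.5999755859375, -297.1000061035156], [780.0, -65.0], [416.5, -50.29999923706055]]
```

View pics/c2.png

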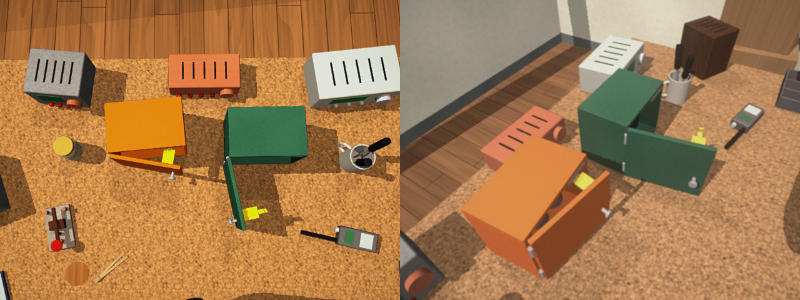

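The door stands at about 79° with its tab back at z 0.166 (left view, (255,213)). The orange door looks unchanged. One last check that nothing has moved, then I'll hand in.

Run:
```python
from h import *
import pickle
from fit import cloud
for k in range(2):
  d=capture('top');P=cloud(d)
  for n in('orange_tab','green_tab'):
    for r in spot_in('top',n)[:2]:
        u,v=np.round(r['xy']).astype(int); print(n,r['conf'],r['xy'],P[v,u].round(4))
  sleep(1)
close_job(); print(current_clock())
```

```text
top tab 509 [ 0.45825283 -0.13043107  0.1663726 ] ((459.09869384765625, -135.4102783203125), (33.71954345703125, 63.62709045410156), 10.973981857299805) [[436.5, -107.4000015258789], [448.6000061035156, -169.89999389648438], [481.70001220703125, -163.39999389648438], [469.6000061035156, -101.0]]
top green 10731 [ 0.68008211 -0.17238192  0.18976071] ((590.7338256835938, -178.0455322265625), (358.0592346191406, 236.9510498046875), 0.3997367322444916) [[410.8999938964844, -60.79999923706055], [412.5, -297.79998779296875], [770.5999755859375, -295.29998779296875], [768.9000244140625, -58.29999923706055]]
side tab 9 [ 0.4668639  -0.16406233  0.16671165] ((466.7022705078125, -164.48223876953125), (7.247451305389404, 4.436670303344727), 1.9939755201339722) [[463.0, -162.39999389648438], [463.20001220703125, -166.8000030517578], [470.3999938964844, -166.60000610351562], [470.20001220703125, -162.10000610351562]]
side green 8297 [ 0.67033526 -0.15179883  0.18936924] ((593.5545654296875, -173.70559692382812), (232.31463623046875, 363.8273010253906), 87.67668151855469) [[407.1000061035156, -282.3999938964844], [770.5999755859375, -297.1000061035156], [780.0, -65.0], [416.5, -50.29999923706055]]
orange_tab 0.93 [267.8, 249.7] [0.6258 0.1144 0.1723]
green_tab 0.64 [404.0, 338.8] [ 0.461  -0.1318  0.1657]
orange_tab 0.56 [267.7, 250.0] [0.6267 0.1149 0.1655]
green_tab 0.69 [402.4, 339.9] [ 0.4592 -0.1284  0.1638]
the job is handed in; nothing more can be done
the job is handed in; nothing more can be done
```

The green cabinet's door now stands open at about 79° (1.38 rad), and I handed the job in; it reports no verdict. With the fingers shut, I pressed the yellow tab down about 14 mm, where the force read about 5 N. I held it there while drawing the door around its hinge, then backed the finger off the door, lifted it out and moved the arm well clear.

**Last checks:**
- **Tab released:** the green tab is back at a height of 0.166 m, its rest height.
- **Door still:** its tab showed no movement beyond measurement noise (about 4 mm) in two pictures one second apart.
- **Orange door untouched:** its tab was found within about 4 mm of where it started. The network's pixel moved by only about 1 px.
- **Nothing touched:** the force on the tool was under 1 N after withdrawing.
- **Time:** about 18 s of the 38 s allowed, estimated from the last clock reading (16.5 s) plus the final checks.

**Weaker readings:** the final fit of the door panel merged with the cabinet top. The 79° therefore comes from the tab's direction and the image, and I had no direct joint reading. The final side-camera fit of the tab had only 9 pixels, so I didn't use it.

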